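# Find the rocking corner of the seam press nest plate and push its shim in

### The arm

A 6-joint arm with a two-finger parallel gripper is mounted at the origin on the work surface. World frame = base frame: x ahead of the robot, y to its left, z up, the work surface at z = 0. Lengths are in m, angles in degrees, forces in N, time in s.
With the tool pointing down it reaches from about 0.35 to 0.85 m from the base axis. Payload 8.1 kg.
Tool frame: the origin (TCP) lies at the very end of the fingers, on their centre line; the grasp point (between the pads) lies 19 mm behind it; z points along the fingers, y is the line along which they close (so a half turn about z gives the same grasp; the last joint's range is limited). The gripper opens to 85 mm and grips with 20 to 120 N. Pads are 22 mm wide; open, the fingers measure 114 mm over their backs; the gripper's body (76 mm by 85 mm) begins 54 mm behind the grasp point. The pads swing forward as they close: fully open they stand 13 mm farther back than shut.
Start: joints at [-75.768, 7.471, 85.268, -0, 87.261, -4.893], TCP at [0.197, -0.567, 0.231] pointing down, gripper open.
Joint ranges: [-169.43, 169.43], [-51.17, 129.36], [1.28, 143.12], [-76.62, 256.62], [0, 156.53], [-152.29, 152.29]. Speed limits (degrees/s): [136.94, 136.94, 159.86, 180, 180, 180].

### API

Orientations are given as [roll, pitch, yaw] about the fixed x, y, z axes, in that order (R = Rz(yaw) Ry(pitch) Rx(roll)).
In Python, from bench import * gives the robot as it stands. Calls block until the motion is done:
- move_pose(position, orientation): joint-space move of the TCP to a pose.
- move_l(position, vel=0.15, rotation=None): straight line of the TCP; rotation=None keeps the orientation; vel is the mean speed in m/s.
- movej(angles): joint-space move.
- open_jaws() and close_gripper(effort=None): open the fingers fully, or close them until they stop; effort is the grip in N (None keeps the last).
- wait(seconds).
- inverse_kinematics(position, orientation): joint angles nearest the present ones, or None.
- sense(): the state.
- snapshot(name): name is "scene" or "top" or "wrist"; returns the picture (384x512x3 uint8, red, green, blue); there is no depth.
- camera_model(name): a dict with "K" (3x3 intrinsics, pixels), "pose" (4x4, takes a point from camera to world coordinates). Camera axes: x right, y up, looking along -z (the intrinsics and any distortion apply to the point x, -y, -z); pixel columns grow to the right and rows downward; lengths in m; the calibration is good to about 2 mm. The wrist camera is an equidistant fisheye: a pixel r from the principal point sees the ray r / f radians off the axis. A picture is of the moment at which its call begins: read the wrist's pose just before it. camera_model takes no time and is no camera call; for the wrist camera it gives the pose at the moment of the call.
A pose or a line that the arm cannot do raises IKError and nothing moves.
- close_job(): hands the job in; it is judged then, once.
The state is a dict: "clock": time; "qpos": joint angles; "qvel": joint speeds; "joint_torque": joint torques, N m; "ee_pos": TCP position; "tool_rot": TCP orientation; "contact_force": force on the tool from outside, world axes, zero at the start; "torque": the same for the moment, N m; "gripper_width": finger opening in m; "gripper_force": force on a finger pad.
Only numpy, scipy, OpenCV 4.12 (cv2) and the standard library are available. Lean on these libraries where they do the work, as an engineer would, in place of code of your own. Each camera call takes 0.05 s, during which the arm holds its last target. There are 200 camera calls.

### The job

The aluminium nest plate for the seam press rocks at one corner: with the fingertips press down on the blue-ringed corners one after another until you find the one that gives, then press the yellow shim at that corner down flush with the plate. Do not push in the other three shims, do not lift anything, leave the core, the training ball and the ring gauge where they are, and finish clear of everything.

Things in the scene. Friction and masses are not known exactly. Their poses are not given: they have to be found in the camera images.
- bed: green fixed base slab under the plate, 188 x 188 mm; origin at the centre of its underside on the table, axes along its edges (at zero yaw x points away from the robot, y to the left); z up. Fixed to the table.
- plate: square aluminium nest plate 200 x 200 x 14 mm, 2 kg, on four hidden feet in the bed; origin at the centre of its underside, top 44 mm above the table; axes as the bed's. A black cup (radius 33, height 12 mm) stands in its middle. It cannot slide off. Three feet carry it level; one, under an unknown corner, is 5 mm short, so that corner rocks and springs back.
- corner_a (a point): near left (-x, +y) corner: centre of the blue ring mark (20 mm across) on the plate top, at (-84, 84) mm in the bed's axes, 44 mm above the table; 40 mm outward from this corner's shim. It moves with the plate. Pressed here a sound corner does not give; the rocking one gives from about 1 N, goes down about 1 mm per N, up to 6 mm, and springs back.
- shim_a_head (a point): centre of the top of the near left (-x, +y) corner's push-in shim: round yellow head 22 mm across, 7 mm proud of the plate (51 mm above the table), at (-56, 56) mm in the bed's axes. It slides straight down at 1 to 2 N and stays. At the rocking corner it goes 7 mm, to flush, and stops on the foot; at a sound corner only 2 mm, and is spoiled.
- shim_a (a joint): how far the shim of the near left (-x, +y) corner is pushed in (m): 0 standing as found, 0.007 flush with the plate.
- corner_b (a point): far left (+x, +y) corner: centre of the blue ring mark (20 mm across) on the plate top, at (84, 84) mm in the bed's axes, 44 mm above the table; 40 mm outward from this corner's shim. It moves with the plate. Pressed here a sound corner does not give; the rocking one gives from about 1 N, goes down about 1 mm per N, up to 6 mm, and springs back.
- shim_b_head (a point): centre of the top of the far left (+x, +y) corner's push-in shim: round yellow head 22 mm across, 7 mm proud of the plate (51 mm above the table), at (56, 56) mm in the bed's axes. It slides straight down at 1 to 2 N and stays. At the rocking corner it goes 7 mm, to flush, and stops on the foot; at a sound corner only 2 mm, and is spoiled.
- shim_b (a joint): how far the shim of the far left (+x, +y) corner is pushed in (m): 0 standing as found, 0.007 flush with the plate.
- corner_c (a point): far right (+x, -y) corner: centre of the blue ring mark (20 mm across) on the plate top, at (84, -84) mm in the bed's axes, 44 mm above the table; 40 mm outward from this corner's shim. It moves with the plate. Pressed here a sound corner does not give; the rocking one gives from about 1 N, goes down about 1 mm per N, up to 6 mm, and springs back.
- shim_c_head (a point): centre of the top of the far right (+x, -y) corner's push-in shim: round yellow head 22 mm across, 7 mm proud of the plate (51 mm above the table), at (56, -56) mm in the bed's axes. It slides straight down at 1 to 2 N and stays. At the rocking corner it goes 7 mm, to flush, and stops on the foot; at a sound corner only 2 mm, and is spoiled.
- shim_c (a joint): how far the shim of the far right (+x, -y) corner is pushed in (m): 0 standing as found, 0.007 flush with the plate.
- corner_d (a point): near right (-x, -y) corner: centre of the blue ring mark (20 mm across) on the plate top, at (-84, -84) mm in the bed's axes, 44 mm above the table; 40 mm outward from this corner's shim. It moves with the plate. Pressed here a sound corner does not give; the rocking one gives from about 1 N, goes down about 1 mm per N, up to 6 mm, and springs back.
- shim_d_head (a point): centre of the top of the near right (-x, -y) corner's push-in shim: round yellow head 22 mm across, 7 mm proud of the plate (51 mm above the table), at (-56, -56) mm in the bed's axes. It slides straight down at 1 to 2 N and stays. At the rocking corner it goes 7 mm, to flush, and stops on the foot; at a sound corner only 2 mm, and is spoiled.
- shim_d (a joint): how far the shim of the near right (-x, -y) corner is pushed in (m): 0 standing as found, 0.007 flush with the plate.
- core_center (a point): centre of the cream polymer ball core, 72 mm across, loose on a low black rubber ring rest; its top is 78 mm above the table. To be left alone.
- ball_center (a point): centre of the matte white training ball, 72 mm across, loose on a low black rubber ring rest; its top is 78 mm above the table. To be left alone.
- gauge_center (a point): centre (half-way up) of the stainless ring gauge, 96 mm outside and 73 mm inside diameter, 22 mm high, lying loose on the table. To be left alone.

How it is judged:
By the outcome, as a careful person would: the job done as asked, in the order asked, and still so for the second after the job is handed in, with the robot touching nothing.
It also fails if it takes over 51 s, if anything falls off the work surface, if the arm or the gripper's body presses on something with over 40 N, if the wrist force passes 120 N, or if a joint passes its speed limit or range.

## Working session

There is one attempt and no reset: what is moved stays moved. The work goes in short steps, each a Python script; the robot and the scene stay as the last script left them, time stands still between calls to the robot, and variables do not carry over. Pictures are saved under pics/ and viewed, at most 10 in all, crops included, and the job is handed in when it is done.

```bash
ls; mkdir -p pics; python3 - <<'E'
from bench import *
import cv2
for n in ("scene","top"):
    im=snapshot(n); cv2.imwrite(f"pics/{n}0.png",im[:,:,::-1])
    m=camera_model(n); print(n,m)
s=sense();print(s["clock"],s["contact_force"],s["gripper_width"],s["tool_rot"])
E
```

```text
pics
scene {'K': array([[376.36555829,   0.        , 254.42030509],
       [  0.        , 376.36555829, 192.69898167],
       [  0.        ,   0.        ,   1.        ]]), 'pose': array([[-6.69723823e-01, -4.84326077e-01,  5.62937165e-01,
         1.11449740e+00],
       [ 7.42610241e-01, -4.36970003e-01,  5.07530537e-01,
         4.90343441e-01],
       [ 1.76381159e-04,  7.57948196e-01,  6.52314726e-01,
         6.44056931e-01],
       [ 0.00000000e+00,  0.00000000e+00,  0.00000000e+00,
         1.00000000e+00]])}
top {'K': array([[475.58314308,   0.        , 252.72781282],
       [  0.        , 475.58314308, 197.41776395],
       [  0.        ,   0.        ,   1.        ]]), 'pose': array([[-0.02825226,  0.9977474 , -0.06084361,  0.53192042],
       [-0.99952101, -0.02742844,  0.01433295,  0.04209278],
       [ 0.01263182,  0.06121941,  0.9980444 ,  1.17255396],
       [ 0.        ,  0.        ,  0.        ,  1.        ]])}
0.1 [0.12813533 0.12432604 0.51257758] 0.08501812314234625 [-1.79902465e+02 -8.17559106e-03  1.91215825e+01]
```

View pics/top0.png

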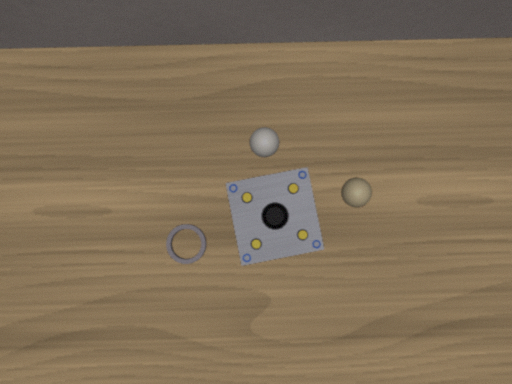

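View pics/scene0.png

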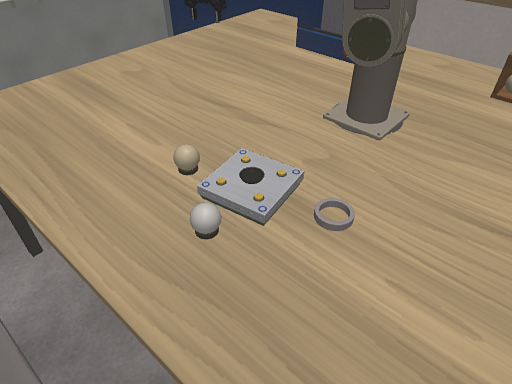

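The top picture shows the plate centred at about (275,216). The rings are at (233,188), (302,175), (247,258) and (317,244), with a yellow shim inboard of each. The scene view shows both balls and the gauge clear of the plate.

```bash
cat > loc.py <<'E'
import numpy as np, cv2
def ray(m,px,z):
    d=np.linalg.inv(m["K"])@np.array([px[0],px[1],1.]); d=m["pose"][:3,:3]@(d*[1,-1,-1]); o=m["pose"][:3,3]
    return (o+d*(z-o[2])/d[2])[:2]
def blobs(im,lo,hi,amin=8,roi=None):
    h=cv2.cvtColor(im,cv2.COLOR_RGB2HSV); k=cv2.inRange(h,np.array(lo),np.array(hi))
    if roi is not None: q=np.zeros_like(k); x0,y0,x1,y1=roi; q[y0:y1,x0:x1]=1; k=k*q
    k=cv2.morphologyEx(k,cv2.MORPH_CLOSE,np.ones((3,3)))
    n,_,st,c=cv2.connectedComponentsWithStats(k)
    return [c[i] for i in range(1,n) if st[i,4]>=amin]
L=dict(a=(-1,1),b=(1,1),c=(1,-1),d=(-1,-1))
def fit(src,dst):
    sc,dc=src.mean(0),dst.mean(0); a=src-sc;b=dst-dc
    t=np.arctan2((a[:,0]*b[:,1]-a[:,1]*b[:,0]).sum(),(a*b).sum()); R=np.array([[np.cos(t),-np.sin(t)],[np.sin(t),np.cos(t)]])
    return t,dc-R@sc,R,np.abs(dst-(src@R.T+dc-R@sc)).max()
E
python3 - <<'E'
from bench import *
from loc import *
import json
for n,roi in (("top",(215,155,335,275)),("scene",(190,140,310,225))):
    im=cv2.cvtColor(cv2.imread(f"pics/{n}0.png"),cv2.COLOR_BGR2RGB); m=camera_model(n)
    Y=[ray(m,p,.051) for p in blobs(im,(18,150,90),(35,255,255),15,roi)]
    B=[ray(m,p,.044) for p in blobs(im,(100,110,60),(125,255,255),6,roi)]
    print(n,len(Y),len(B))
    P=np.array(Y); c=P.mean(0) 
    src=[];dst=[]
    for r,S in ((.056,Y),(.084,B)):
        for p in S:
            l=np.sign(p-c) if True else 0
            src.append(l*r);dst.append(p)
    t,o,R,e=fit(np.array(src),np.array(dst)); print(np.degrees(t),o,e)
    if n=="top": json.dump([t,*o],open("plate.json","w"))
s=sense();print(s["contact_force"],s["ee_pos"])
E
```

```text
top 4 2
9.08552303635031 [ 0.55414012 -0.02465847] 0.003684930953861021
scene 4 5
9.816646863702065 [ 0.55977517 -0.02067429] 0.005958458552968837
[0.12813533 0.12432604 0.51257758] [ 0.19645124 -0.56640715  0.23032863]
```

```bash
python3 - <<'E'
from bench import *
from loc import *
close_gripper()
move_pose([.50,-.02,.25],[180,0,10]); wait(.3)
m=camera_model("wrist"); im=snapshot("wrist"); s=sense()
cv2.imwrite("pics/w1.png",im[:,:,::-1]); np.savez("w1.npz",im=im,K=m["K"],pose=m["pose"])
print(m,s["clock"],s["contact_force"],s["ee_pos"],s["qpos"],s["gripper_width"])
E
```

```text
{'K': array([[297.31863964,   0.        , 257.32702695],
       [  0.        , 297.31863964, 189.22962099],
       [  0.        ,   0.        ,   1.        ]]), 'pose': array([[ 1.73604882e-01,  9.42664558e-01,  2.85034869e-01,
         5.73339031e-01],
       [-9.84815363e-01,  1.66111126e-01,  5.04558758e-02,
        -7.39814373e-03],
       [ 2.15502759e-04, -2.89466104e-01,  9.57188241e-01,
         3.92957615e-01],
       [ 0.00000000e+00,  0.00000000e+00,  0.00000000e+00,
         1.00000000e+00]])} 3.45 [0.17100324 0.926301   0.65984869] [ 0.50001568 -0.02028022  0.24996564] [-8.19478355e+00 -8.53583915e+00  9.92347641e+01 -2.34866499e-04
  8.93044964e+01  7.18328271e+01] -6.881131820998338e-05
```

View pics/w1.png

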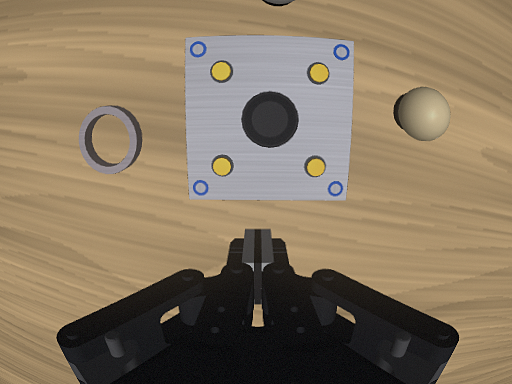

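The wrist view shows all four rings, at (198,49), (341,52), (201,187) and (335,188), and all four shims, so I'll fit the plate pose from those.

```bash
python3 - <<'E'
from loc import *
import json
w=np.load("w1.npz"); im,K,T=w["im"],w["K"],w["pose"]
def fray(p,z):
    u=np.array([(p[0]-K[0,2]),(p[1]-K[1,2])]); r=np.hypot(*u); th=r/K[0,0]
    d=T[:3,:3]@np.array([np.sin(th)*u[0]/r,-np.sin(th)*u[1]/r,-np.cos(th)]); return (T[:3,3]+d*(z-T[2,3])/d[2])[:2]
roi=(180,30,360,205)
Y=[fray(p,.051) for p in blobs(im,(18,150,90),(35,255,255),60,roi)]
B=[fray(p,.044) for p in blobs(im,(100,110,60),(125,255,255),30,roi)]
print(len(Y),len(B)); c=np.mean(Y,0); q=np.radians(9.3); R0=np.array([[np.cos(q),-np.sin(q)],[np.sin(q),np.cos(q)]])
src=[np.sign((p-c)@R0)*r for r,S in((.056,Y),(.084,B)) for p in S]
t,o,R,e=fit(np.array(src),np.array(Y+B)); print(np.degrees(t),o,e)
json.dump([t,*o],open("plate.json","w"))
E
```

```text
4 4
9.531029862016327 [ 0.55663679 -0.02454358] 0.00039356074125251883
```

```bash
cat > press.py <<'E'
from bench import *
from loc import *
import json
t,ox,oy=json.load(open("plate.json")); R=np.array([[np.cos(t),-np.sin(t)],[np.sin(t),np.cos(t)]])
def at(k,r): return R@(np.array(L[k])*r)+[ox,oy]
def fz(n=5):
    f=[]
    for _ in range(n): f.append(sense()["contact_force"][2]); wait(.02)
    return np.mean(f),np.std(f)
def press(k,r,z0,zmin,fmax,up=.08,step=.0005):
    x,y=at(k,r); s=sense()["ee_pos"]
    if s[2]<up-.002: move_l([s[0],s[1],up])
    move_l([x,y,up],.2); move_l([x,y,z0],.1); wait(.2); b,sd=fz(8); print(k,"base",b.round(2),sd.round(2))
    z=z0; log=[]
    while z>zmin:
        z-=step; move_l([x,y,z],.02); wait(.04); f=fz(3)[0]-b; ze=sense()["ee_pos"][2]; log.append((round(ze*1e3,2),round(f,1)))
        if f>fmax: break
    move_l([x,y,up],.1); print(log,"clock",round(sense()["clock"],1)); return log
E
python3 - <<'E'
from press import *
press("a",.084,.047,.0395,5)
E
```

```text
a base -0.29 0.21
[(np.float64(46.48), np.float64(0.1)), (np.float64(45.97), np.float64(0.6)), (np.float64(45.48), np.float64(0.2)), (np.float64(45.0), np.float64(0.8)), (np.float64(44.49), np.float64(0.5)), (np.float64(43.98), np.float64(-0.2)), (np.float64(43.9), np.float64(5.5))] clock 8.3
```

Corner a is sound: the force jumps to 5.5 N right at 44 mm. Next I'll press the others and stop at the first one that gives.

```bash
python3 - <<'E'
from press import *
for k in "dcb":
    g=press(k,.084,.046,.040,7)
    if g[-1][0]<41.5: print("GIVES",k); break
E
```

```text
d base 0.11 0.37
[(np.float64(45.51), np.float64(-0.1)), (np.float64(44.97), np.float64(-0.1)), (np.float64(44.5), np.float64(0.2)), (np.float64(44.07), np.float64(1.3)), (np.float64(44.02), np.float64(5.3)), (np.float64(43.92), np.float64(10.4))] clock 12.6
c base -0.19 0.34
[(np.float64(45.5), np.float64(0.4)), (np.float64(44.95), np.float64(0.1)), (np.float64(44.47), np.float64(0.7)), (np.float64(44.02), np.float64(0.4)), (np.float64(43.96), np.float64(5.3)), (np.float64(43.9), np.float64(8.9))] clock 17.0
b base -0.03 0.28
[(np.float64(45.48), np.float64(-0.3)), (np.float64(44.96), np.float64(-0.1)), (np.float64(44.46), np.float64(0.1)), (np.float64(43.96), np.float64(0.4)), (np.float64(43.59), np.float64(0.6)), (np.float64(43.08), np.float64(0.9)), (np.float64(42.62), np.float64(1.9)), (np.float64(42.11), np.float64(2.0)), (np.float64(41.62), np.float64(2.7)), (np.float64(41.15), np.float64(2.9)), (np.float64(40.62), np.float64(4.0)), (np.float64(40.11), np.float64(4.0))] clock 23.5
GIVES b
```

Corner b gives, going down to 40 mm at 4 N. I'll press shim b.

```bash
python3 - <<'E'
from press import *
press("b",.056,.053,.0385,15,step=.001)
s=sense()["ee_pos"]; move_l([s[0],s[1],.2],.2)
move_pose([.48,-.02,.26],[180,0,10]); wait(.2)
im=snapshot("wrist"); cv2.imwrite("pics/w2.png",cv2.resize(im[20:210,170:370],None,fx=3,fy=3)[:,:,::-1])
print(sense()["clock"],sense()["contact_force"])
E
```

```text
b base 0.0 0.65
[(np.float64(52.0), np.float64(-0.2)), (np.float64(50.92), np.float64(0.1)), (np.float64(49.96), np.float64(0.6)), (np.float64(49.07), np.float64(0.4)), (np.float64(47.99), np.float64(0.6)), (np.float64(46.95), np.float64(0.1)), (np.float64(45.96), np.float64(0.8)), (np.float64(44.93), np.float64(-0.0)), (np.float64(44.1), np.float64(2.1)), (np.float64(44.02), np.float64(9.9)), (np.float64(43.96), np.float64(17.0))] clock 28.9
30.5333 [-0.28821854 -0.23637095 -0.7718231 ]
```

View pics/w2.png

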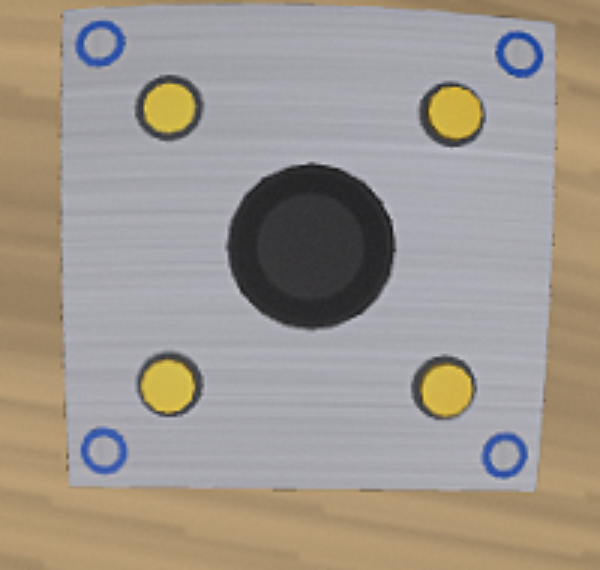

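The shim b head, top left at (168,107) in the crop, now sits concentric in its hole. The other three still stand proud, offset by parallax. The press stopped hard at 44.0 mm, flush with the plate, and the arm is clear.

```bash
python3 -c "
from bench import *
print(close_job())"
```

```text
the job is handed in; nothing more can be done
None
```

The far left corner (b) was the one that rocked; its shim is now pressed flush at 44 mm, the other three shims were not touched, and the job was handed in at about 31 s with the arm clear.

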